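Click the strand gauge's cursor into the yellow size clip

ROBOT

A 6-joint arm with a two-finger parallel gripper is mounted at the origin on the work surface. World frame = base frame: x ahead of the robot, y to its left, z up, the work surface at z = 0. Lengths are in m, angles in rad, forces in N, time in s.
With the tool pointing down it reaches from about 0.35 to 0.775 m from the base axis. Payload 5.5 kg.
Tool frame: the origin (TCP) lies at the very end of the fingers, on their centre line; the grasp point (between the pads) lies env.hold_point_z behind it (env.hold_point_z is the distance from the TCP to the grasp point, in m); z points along the fingers, y is the line along which they close (so a half turn about z gives the same grasp; the last joint's range is limited). The gripper opens to 85 mm and grips with 20 to 120 N. Pads are 22 mm wide; open, the fingers measure 114 mm over their backs; the gripper's body (76 mm by 85 mm) begins 54 mm behind the grasp point. The pads swing forward as they close: fully open they stand 13 mm farther back than shut.
Start: joints at [-1.329, 0.313, 0.046, 1.304, 0, 1.431], TCP at [0.214, -0.534, 0.231] pointing down, gripper open.
Joint ranges: [-2.76, 2.76], [-0.86, 1.69], [-1.03, 1.26], [-2.2, 2.34], [-1.47, 1.5], [-3.14, 3.14]. Speed limits (rad/s): [2.57, 2.57, 3.14, 3.14, 3.14, 3.14].

INTERFACE

Orientations are given as a unit quaternion [w, x, y, z].
In Python, from workcell import env gives the robot as it stands.
- The arm moves only by the tool carry_out, never from a script. Its argument "steps" is a list of rows, each a list of 3 entries, a list of its own where there are three numbers: the turn, a rotation vector about the tool's x, y, z in degrees, then the shift along the tool's x, y, z in cm, then the closure in counts, from 0 (fully open) to 255 (shut). A call has exactly 8 rows; each row is the pose to reach, as a shift and turn from the pose commanded when the call began, along the tool's axes at that moment; what a row does not reach only later rows make up. A row lasts 1/8 s, in which the tool goes at most 62.5 mm and 10.7 degrees, less where a joint would pass 70% of its speed; a pose out of reach is approached as far as the arm can. A call with a gripper value outside its range is refused whole. The fingers move at their own pace and stop on an object; "force" is the grip in N (left out, the last holds). Time passes only in rows, so rows that repeat a pose let the fingers close, or fill a call up. It gives the time, the measured TCP pose, the force, the opening and the grip force at its end, in the units of the state.
- env.get_state(): the state, without advancing time (a new reading comes with each control period).
- env.read_camera(name): name is "scene" or "top" or "wrist"; returns (picture, depth): 480x640x3 uint8, red, green, blue; 480x640 float32, m along the optical axis (not along the pixel's ray), 0 where there is no reading.
- env.get_calibration(name): a dict with "fx", "fy", "cx", "cy" (pixels), "D" ([k1, k2, p1, p2, k3] as OpenCV has them; the pictures are not rectified), "origin" and "orientation" of the camera in the world. Camera axes: x right, y up, looking along -z (the intrinsics and any distortion apply to the point x, -y, -z); pixel columns grow to the right and rows downward; lengths in m; the calibration is good to about 2 mm. A picture is of the moment at which its call begins: read the wrist's pose just before it. get_calibration takes no time and is no camera call; for the wrist camera it gives the pose at the moment of the call.
- env.hand_in(): hands the job in; it is judged then, once.
The state is a dict: "clock": time; "joint_pos": joint angles; "qvel": joint speeds; "tau": joint torques, N m; "tcp_pos": TCP position; "orientation": TCP orientation; "wrist_force": force on the tool from outside, world axes, zero at the start; "ft_torque": the same for the moment, N m; "finger_gap": finger opening in m; "grip_force": force on a finger pad.
Only numpy, scipy, OpenCV 4.12 (cv2) and the standard library are available. Lean on these libraries where they do the work, as an engineer would, in place of code of your own. Each camera call takes 0.05 s, during which the arm holds its last target. There are 200 camera calls.

TASK

Set the bead-strand gauge for the next bracelet: with the fingertips, push the grey cursor by its red fin along the rail until it clicks into the yellow size clip and stays there, without letting it run on past the yellow clip. If the black clip comes first, push on through its click. Push gently, never pinch the cursor, leave everything else on the table where it is, and finish with the hand clear.

Things in the scene. Friction and masses are not known exactly. Their poses are not given: they have to be found in the camera images.
- gauge: Strand gauge fixed to the table: dark wooden base 120 x 420 x 10 mm with an aluminium rail 40 mm wide along its own y, rail top 28 mm above the table, a dark steel end stop (top 36 mm high) at each end. Origin: on the table, under the middle of the rail's centre line. The cursor is to be pushed towards +y of the gauge.
- cursor (a joint): Travel of the cursor along the rail in m, 0 to 0.28, growing to gauge +y; its centre is at gauge y = value - 0.14. Friction about 1.2 N. A sprung roller under its nose climbs a ridge to enter or leave a clip (crests 6.8 mm either side of the notch centre): the push rises to 6 or 7 N some 13 mm before the notch, dips to nothing at the crest, and 5 mm before the notch the cursor snaps into it.
- cursor_fin (a point): Centre of the cursor's red upright fin, the part to push: 43 mm across the rail, 12 mm thick along it, 46 to 90 mm above the table; this point is 68 mm up, over the rail's centre line. The rear face, to push on, is 6 mm to gauge -y of it. The fin stands mid-length on the grey block (50 mm across, 44 mm along the rail, top 46 mm high). Axes as the gauge's.
- cursor_mark (a point): White index line on top of the cursor's side nose, 46 mm above the table, 36 mm to gauge +x of the rail's centre line and level along the rail with the fin's centre; the sprung roller is under it. Axes parallel to the gauge's.
- clip_yellow_notch (a point): Centre of the notch between the two ridges of the YELLOW size clip (the target), 25 mm above the table. The cursor is seated when cursor_mark is level with it along gauge y. The clip is fixed beside the rail on its gauge +x side, 30 mm long, with an upright yellow tab 12 x 22 mm, top 62 mm high, 21 mm further to +x.
- clip_black_notch (a point): The same for the BLACK size clip, of the same shape and with the same click; it lies either before or beyond the yellow one.
- dish: Round glass bead dish, 100 mm across, 26 mm high, loose, near the gauge. Origin: centre of its underside. Leave alone.
- mat: Purple hard silicone bead mat block, 90 x 140 x 14 mm, loose, near the gauge. Origin: centre of its underside. Leave alone.
- pliers: Bent-nose pliers with blue handles lying flat, about 150 mm long along x, 60 mm wide, 14 mm high, loose. Origin: under the pivot. Leave alone.
- tackle_box: Clear plastic tackle box with its lid shut, 130 x 200 x 44 mm, loose. Origin: centre of its underside. Leave alone.
- mandrel: Wooden ring mandrel standing upright, 240 mm tall, foot 72 mm across, loose. Origin: centre of its underside. Leave alone.
- bead_jar: Small amber glass bead jar with white cap, 44 mm across, 62 mm high, loose. Origin: centre of its underside. Leave alone.
- bangle: Brass bangle lying flat, 68 mm across, 12 mm high, loose. Origin: centre of its underside. Leave alone.

How it is judged:
At the end, for the whole second after the job is handed in: The cursor rests clicked into the yellow clip, its index line within 3 mm of the notch centre along the rail (y of cursor_mark in the frame of clip_yellow_notch between -0.003 and 0.003 m and velocity of joint cursor between -0.005 and 0.005 m/s); the robot touches nothing.
It fails at once if the cursor ran past the yellow clip (more than 10 mm beyond its notch) (y of cursor_mark in the frame of clip_yellow_notch above 0.01 m).
It fails at once if the cursor was pinched: fingers on two opposite faces of the fin at once ((contact force between the fingers and fin_rear above 0.5 N and contact force between the fingers and fin_front above 0.5 N) or (contact force between the fingers and fin_left above 0.5 N and contact force between the fingers and fin_right above 0.5 N)).
It fails at once if the cursor was pressed harder than 25 N (contact force between the fingers and cursor above 25 N).
It fails at once if something else on the table was moved by more than 15 mm or lifted (distance of any of dish, mat, pliers, tackle_box, mandrel, bead_jar, bangle from where it was at the start of the episode above 0.015 m).
It also fails if it takes over 58 s, if anything falls off the work surface, if the arm or the gripper's body presses on something with over 40 N, if the wrist force passes 120 N, or if a joint passes its speed limit or range.

## Working session

There is one attempt and no reset: what is moved stays moved. The work goes in short steps, Python scripts to look and compute and a tool call to move; the robot and the scene stay as the last step left them, time stands still between calls to the robot, and variables do not carry over. Pictures are saved under pics/ and viewed, at most 10 in all, crops included, and the job is handed in when it is done.

Besides the shell and the picture viewer there is one more tool, called after "Call:" as name(argument=value, ...), one argument or row to a line, values as JSON. carry_out: Moves the arm, as the interface text tells. Its arguments: {"type":"object","properties":{"steps":{"type":"array","items":{"type":"array"}},"force":{"type":"number"}},"required":["steps"]}

```bash
mkdir -p pics; cat > h.py <<'E'
import numpy as np, cv2
from workcell import env
from scipy.spatial.transform import Rotation as R
def rot(q): return R.from_quat([q[1],q[2],q[3],q[0]]).as_matrix()
def K(c): return np.array([[c['fx'],0,c['cx']],[0,c['fy'],c['cy']],[0,0,1]])
def ray(c,uv):
    p=cv2.undistortPoints(np.array(uv,float).reshape(-1,1,2),K(c),np.array(c['D'],float)).reshape(-1,2)
    d=np.c_[p[:,0],-p[:,1],-np.ones(len(p))]
    return d@rot(c['orientation']).T
def onplane(c,uv,z):
    d=ray(c,uv); o=np.array(c['origin']); return o+d*((z-o[2])/d[:,2])[:,None]
def cloud(c,dep):
    v,u=np.mgrid[:480,:640]; d=ray(c,np.c_[u.ravel(),v.ravel()])
    return (np.array(c['origin'])+d*dep.reshape(-1,1)).reshape(480,640,3)
E
python3 - <<'E'
from h import *
for n in ['top','scene']:
    c=env.get_calibration(n); p,d=env.read_camera(n); np.savez(f'{n}.npz',p=p,d=d)
    cv2.imwrite(f'pics/{n}.png',p[:,:,::-1]); print(n,c)
print(env.get_state(), env.hold_point_z)
E
```

```text
top {'fx': 497.63471501753327, 'fy': 497.63471501753327, 'cx': 313.0728058899898, 'cy': 237.85570013413175, 'D': array([-0.02093936,  0.        ,  0.        ,  0.        ,  0.        ]), 'origin': array([0.39402115, 0.00498801, 1.25595981]), 'orientation': array([ 0.71068272,  0.03254074, -0.02835113, -0.70218757])}
scene {'fx': 521.8184598045684, 'fy': 521.8184598045684, 'cx': 313.43388669147515, 'cy': 232.04497211872194, 'D': array([-0.09973111,  0.        ,  0.        ,  0.        ,  0.        ]), 'origin': array([ 1.22867931, -0.0531216 ,  1.22390451]), 'orientation': array([0.69132863, 0.1994649 , 0.18676834, 0.66887672])}
{'clock': 0.1, 'joint_pos': array([-1.32857071e+00,  3.13935625e-01,  4.50609679e-02,  1.30361798e+00,
        2.06170224e-05,  1.43118384e+00]), 'qvel': array([ 1.47757325e-04, -6.82753116e-04,  1.68368151e-03,  2.16293622e-04,
        1.91316791e-04,  1.23528324e-05]), 'tau': array([ 1.65344434e-03, -4.81723917e+01,  2.99244583e+01,  1.27278134e-02,
       -1.72178111e-04,  1.54832435e-05]), 'tcp_pos': array([ 0.21413495, -0.53312497,  0.23047925]), 'orientation': array([-8.47568876e-04,  9.81829897e-01,  1.89761252e-01, -3.32019558e-05]), 'wrist_force': array([-0.0784765 , -0.50169563, -0.27861223]), 'ft_torque': array([-0.03098668, -0.00383784, -0.04733226]), 'grip_force': 0.0, 'finger_gap': 0.08576516991331354} 0.0187
```

View pics/top.png

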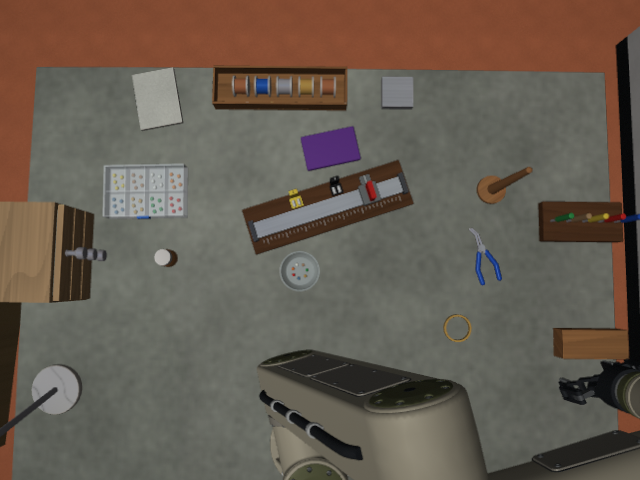

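View pics/scene.png

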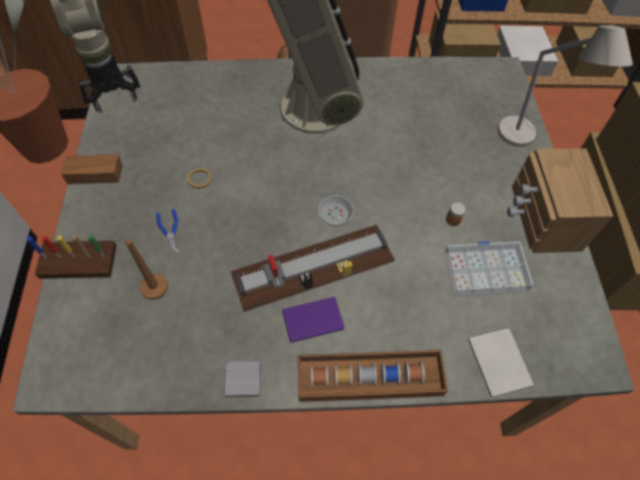

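The top view shows the cursor with its red fin at (370,188), the black clip at (336,186) and the yellow one at (296,199). Gauge +y points left in the image (world +y), and black comes first. Next I measure these.

```bash
python3 - <<'E'
from h import *
for n,box in [('top',(235,150,420,262)),('scene',(225,220,400,312))]:
    z=np.load(n+'.npz'); p=z['p'];c=env.get_calibration(n); P=cloud(c,z['d'])
    hsv=cv2.cvtColor(p,cv2.COLOR_RGB2HSV).astype(int); H,S,V=hsv[...,0],hsv[...,1],hsv[...,2]
    roi=np.zeros((480,640),bool); roi[box[1]:box[3],box[0]:box[2]]=1
    red=roi&((H<6)|(H>172))&(S>150)&(V>90); yel=roi&(H>20)&(H<35)&(S>130)&(V>120)
    blk=roi&(V<35)
    for nm,m in [('red',red),('yel',yel),('blk',blk)]:
        k,l,st,ce=cv2.connectedComponentsWithStats(m.astype(np.uint8))
        for i in range(1,k):
            if st[i,4]<15: continue
            q=P[l==i]; print(n,nm,st[i],ce[i].round(1),'z',np.percentile(q[:,2],[5,50,95]).round(3),'top', q[q[:,2]>np.percentile(q[:,2],90)-.006].mean(0).round(4))
    # gauge base: brown top z .01 plus rail z .028
    g=roi&(P[...,2]>.006)&(P[...,2]<.034)
    rail=roi&(S<60)&(V>120)&(P[...,2]>.02)&(P[...,2]<.034)
    for nm,m in [('base',g),('rail',rail)]:
        k,l,st,ce=cv2.connectedComponentsWithStats(m.astype(np.uint8))
        i=1+st[1:,4].argmax() 
        q=P[m if nm=='rail' else l==i][:,:2].astype(np.float32); 
        print(n,nm,cv2.minAreaRect(q),len(q),np.median(P[m][:,2]))
c=env.get_calibration('top');p=np.load('top.npz')['p']
cv2.imwrite('pics/crop.png',cv2.resize(p[150:262,235:420,::-1],None,fx=4,fy=4,interpolation=cv2.INTER_CUBIC))
E
```

```text
top red [367 180   9  19 100] [371.  189.3] z [0.074 0.089 0.093] top [ 0.6097 -0.1226  0.1046]
top yel [289 189   9   7  39] [292.7 191.7] z [0.05  0.062 0.067] top [0.6096 0.0628 0.0627]
top yel [289 196  15  13  78] [296.1 201.5] z [0.012 0.021 0.025] top [0.5916 0.0554 0.0212]
top blk [330 177  13  19 105] [334.6 184.6] z [0.014 0.023 0.064] top [ 0.6307 -0.0351  0.1103]
top base ((0.5825245380401611, -0.022190704941749573), (0.12413240224123001, 0.41932523250579834), 18.172199249267578) 6811 0.012963495125789315
top rail ((0.5598573684692383, -0.03432469069957733), (0.16024695336818695, 0.37344521284103394), 30.981395721435547) 2079 0.02848781775233622
scene red [269 256   8  14  69] [272.1 262.5] z [0.085 0.09  0.094] top [ 0.6248 -0.122   0.1096]
scene yel [343 261   9   7  40] [347.6 264.3] z [0.009 0.062 0.067] top [0.6316 0.0613 0.1014]
scene yel [337 264   6   8  16] [339.3 268.2] z [0.015 0.019 0.025] top [0.5983 0.0467 0.0202]
scene blk [304 279   8   9  48] [307.6 282.9] z [0.023 0.038 0.062] top [ 0.6503 -0.0363  0.0607]
scene base ((0.5805931091308594, -0.02014772593975067), (0.1272992342710495, 0.4274974763393402), 18.358938217163086) 5536 0.013238851926897333
scene rail ((0.5590090155601501, -0.033048614859580994), (0.14484313130378723, 0.3766772747039795), 28.542375564575195) 1613 0.02806812705978934
```

View pics/crop.png

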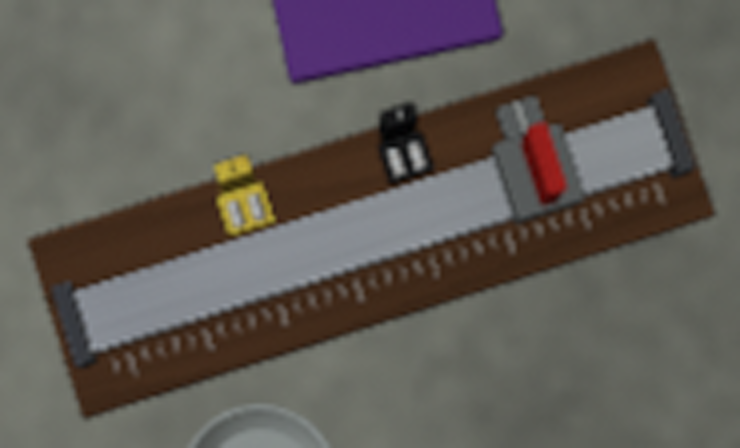

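The crop shows the cursor's white mark at about (519,110), the yellow ridges at (236,212) and (256,207), and the black ridges at (393,163) and (416,158). All of these are in crop coordinates at 4x. I convert them to gauge coordinates.

```bash
python3 - <<'E'
from h import *
c=env.get_calibration('top'); z=np.load('top.npz');p=z['p']
a=np.radians(18.2); G=np.array([.5815,-.0212]); gx=np.array([np.cos(a),np.sin(a)]); gy=np.array([-np.sin(a),np.cos(a)])
f=lambda u,v:(235+(u+.5)/4-.5,150+(v+.5)/4-.5)
for nm,(u,v),h in [('yel ridge',(246,209.5),.029),('blk ridge',(404.5,160.5),.029),('mark',(519,112),.046),('ytab',(234,164),.062),('btab',(399,110),.062),('fin top',(538,148),.09)
  ,('base1',(30,240),.01),('base2',(655,40),.01),('base3',(714,213),.01),('base4',(85,416),.01)]:
    w=onplane(c,[f(u,v)],h)[0]; q=w[:2]-G; print(nm,w.round(4),'gauge',(q@gx).round(4),(q@gy).round(4))
print('mandrel foot',onplane(c,[(490,190)],.02)); 
# base edge angle
b=[onplane(c,[f(*t)],.01)[0] for t in [(30,240),(655,40),(714,213),(85,416)]]
print(np.mean(b,0)); 
for i,j in [(1,0),(2,3)]: 
    d=b[j]-b[i]; print(np.degrees(np.arctan2(-d[0],d[1])),np.linalg.norm(d))
# transform of hover waypoints to start tool frame
s=env.get_state(); T=rot(s['orientation']); t0=s['tcp_pos']; print(T.round(3))
E
```

```text
yel ridge [0.5891 0.0562 0.029 ] gauge 0.0314 0.0712
blk ridge [ 0.6211 -0.0422  0.029 ] gauge 0.0311 -0.0323
mark [ 0.649  -0.1119  0.046 ] gauge 0.0358 -0.1072
ytab [0.6117 0.0626 0.062 ] gauge 0.0548 0.0702
btab [ 0.6461 -0.0373  0.062 ] gauge 0.0563 -0.0355
fin top [ 0.6182 -0.119   0.09  ] gauge 0.0044 -0.1043
base1 [0.5711 0.1933 0.01  ] gauge 0.0571 0.207
base2 [ 0.7042 -0.2019  0.01  ] gauge 0.0601 -0.21
base3 [ 0.5933 -0.2388  0.01  ] gauge -0.0567 -0.2104
base4 [0.4602 0.156  0.01  ] gauge -0.0599 0.2063
mandrel foot [[ 0.62681021 -0.43070463  0.02      ]]
[ 0.58220068 -0.02283328  0.01      ]
18.615127774034804 0.41699878563062925
18.633836997499415 0.4166751383095074
[[ 0.928  0.373 -0.   ]
 [ 0.373 -0.928  0.002]
 [ 0.    -0.002 -1.   ]]
```

Call:
carry_out(
  steps=[
    [[0,0,-10],[2,-1,-1],255],
    [[0,0,-20],[6,-3.3,-2],255],
    [[0,0,-30],[10.5,-5.8,-2],255],
    [[0,0,-40.5],[15,-8.3,-2],255],
    [[0,0,-51],[19.5,-10.8,-2],255],
    [[0,0,-61.5],[23.5,-13,-2],255],
    [[0,0,-72],[26.5,-14.7,-2],255],
    [[0,0,-82],[28.5,-15.8,-2],255],
  ],
  force=20,
)

```text
clock: 1.1
tcp_pos: [0.4205, -0.2791, 0.251]
orientation: [-0.0, 0.614, 0.79, 0.0]
wrist_force: [0.1, -0.2, -0.9]
finger_gap: 0.0
grip_force: 0.0
```

```bash
cat > st.py <<'E'
from h import *
s=env.get_state(); T=rot(s['orientation']); t=s['tcp_pos']
a=np.radians(18.5); G=np.array([.582,-.022]); gx=np.array([np.cos(a),np.sin(a)]); gy=np.array([-np.sin(a),np.cos(a)])
q=t[:2]-G
print('t',s['clock'],'tcp',t.round(4),'gauge x,y',(q@gx).round(4),(q@gy).round(4),'yaw',np.degrees(np.arctan2(T[1,0],T[0,0])).round(2),'tz',T[:,2].round(3),'F',s['wrist_force'].round(2),'Fgy',(s['wrist_force'][:2]@gy).round(2),'gap',s['finger_gap'].round(4),'j',s['joint_pos'].round(2))
def rel(gxv,gyv,z):
    w=np.r_[G+gxv*gx+gyv*gy,z]; print('shift cm',(T.T@(w-t)*100).round(2),'turn', 108.5-np.degrees(np.arctan2(T[1,0],T[0,0])))
E
python3 - <<'E'
from st import *
rel(0,-.155,.18)
E
```

```text
Traceback (most recent call last):
  File "st.py", line 5, in <module>
    print('t',s['clock'],'tcp',t.round(4),'gauge x,y',(q@gx).round(4),(q@gy).round(4),'yaw',np.degrees(np.arctan2(T[1,0],T[0,0])).round(2),'tz',T[:,2].round(3),'F',s['wrist_force'].round(2),'Fgy',(s['wrist_force'][:2]@gy).round(2),'gap',s['finger_gap'].round(4),'j',s['joint_pos'].round(2))
                                                                                                                                                                                                                                             ^^^^^^^^^^^^^^^^^^^^^
AttributeError: 'float' object has no attribute 'round'
```

```bash
sed -i "s/s\['finger_gap'\].round(4)/s['finger_gap']/" st.py
python3 - <<'E'
from st import *
rel(0,-.155,.18)
E
```

```text
t 1.1 tcp [ 0.4205 -0.2791  0.251 ] gauge x,y -0.2347 -0.1926 yaw 104.3 tz [-0.001  0.001 -1.   ] F [ 0.07 -0.2  -0.94] Fgy -0.21 gap 4.1962227971758654e-05 j [-0.75  0.17 -0.09  1.31  0.    0.58]
shift cm [ 5.46 23.14  7.09] turn 4.197597114736283
```

Call:
carry_out(
  steps=[
    [[0,0,-1],[0.7,3,0],255],
    [[0,0,-2],[1.8,7.5,1],255],
    [[0,0,-3],[3,12.5,3],255],
    [[0,0,-4.2],[4.2,17.5,5],255],
    [[0,0,-4.2],[5,21,6.5],255],
    [[0,0,-4.2],[5.4,22.8,7],255],
    [[0,0,-4.2],[5.5,23.1,7.1],255],
    [[0,0,-4.2],[5.5,23.1,7.1],255],
  ],
)

```text
clock: 2.1
tcp_pos: [0.6304, -0.1726, 0.1809]
orientation: [0.0, 0.588, 0.809, -0.0]
wrist_force: [-0.5, -0.7, -0.1]
finger_gap: 0.0005
grip_force: 0.0
```

```bash
python3 - <<'E'
from st import *
c=env.get_calibration('wrist'); p,d=env.read_camera('wrist'); np.savez('wrist.npz',p=p,d=d,o=c['origin'],q=c['orientation'])
cv2.imwrite('pics/w1.png',p[:,:,::-1]); print(c)
rel(0,-.155,.06)
E
```

```text
t 2.1 tcp [ 0.6304 -0.1726  0.1809] gauge x,y -0.0019 -0.1582 yaw 108.04 tz [ 0. -0. -1.] F [-0.46 -0.7  -0.07] Fgy -0.51 gap 0.0004636214706761358 j [-0.39  0.48  0.18  1.26 -0.    0.87]
{'fx': 343.90154269930014, 'fy': 343.90154269930014, 'cx': 321.7278817256142, 'cy': 237.68670998794823, 'D': array([0.00865184, 0.        , 0.        , 0.        , 0.        ]), 'origin': array([ 0.608973  , -0.10828802,  0.32253004]), 'orientation': array([ 0.97898238, -0.13094252, -0.02087341,  0.15495761])}
shift cm [ 0.33  0.19 12.09] turn 0.4628935581319382
```

View pics/w1.png

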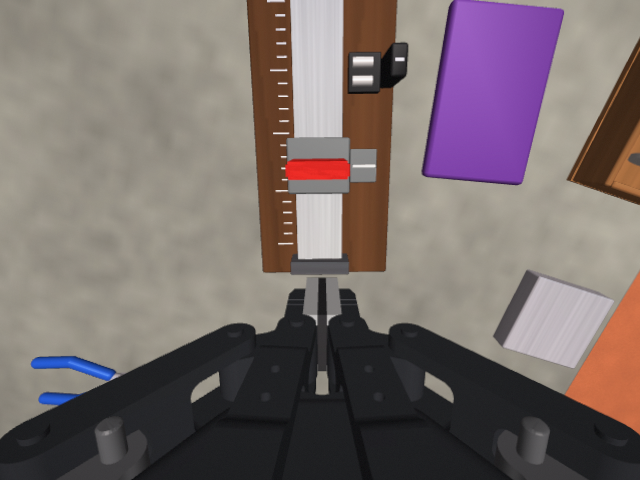

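The wrist view shows the mark at (364,165), the black notch at (362,72) and the fin top spanning columns 286–350. The finger faces the fin squarely and the way is free.

```bash
python3 - <<'E'
from st import *
c=env.get_calibration('wrist'); z=np.load('wrist.npz'); c['origin']=z['o'];c['orientation']=z['q']
for nm,uv,h in [('mark',(364,165.5),.046),('blk',(362,72),.029),('finL',(287,169),.09),('finR',(349.5,169),.09),('rail L',(297,200),.028),('rail R',(344,200),.028),('railL2',(292,20),.028),('railR2',(343.5,20),.028),('fin top rear',(318,179),.09),('blktop',(400,46),.062)]:
    w=onplane(c,[uv],h)[0]; q=w[:2]-G; print(nm,w.round(4),(q@gx).round(4),(q@gy).round(4))
E
```

```text
t 2.15 tcp [ 0.6303 -0.1729  0.1812] gauge x,y -0.0021 -0.1584 yaw 108.01 tz [ 0.001 -0.001 -1.   ] F [ 0.09 -0.32  0.02] Fgy -0.33 gap 1.5396841810101945e-05 j [-0.39  0.48  0.18  1.26 -0.    0.87]
mark [ 0.6458 -0.1136  0.046 ] 0.0314 -0.1071
blk [ 0.6222 -0.0471  0.029 ] 0.0302 -0.0366
finL [ 0.5921 -0.1307  0.09  ] -0.0249 -0.1062
finR [ 0.6315 -0.1178  0.09  ] 0.0166 -0.1066
rail L [ 0.6032 -0.1591  0.028 ] -0.0234 -0.1368
rail R [ 0.6417 -0.1466  0.028 ] 0.0171 -0.1371
railL2 [ 0.5599 -0.0295  0.028 ] -0.0234 -0.0001
railR2 [ 0.5969 -0.0175  0.028 ] 0.0155 -0.0005
fin top rear [ 0.6137 -0.1306  0.09  ] -0.0044 -0.113
blktop [ 0.6399 -0.0309  0.062 ] 0.0521 -0.0268
```

Call:
carry_out(
  steps=[
    [[0,0,-0.5],[0.2,-0.1,1],255],
    [[0,0,-0.5],[0.3,-0.1,3.5],255],
    [[0,0,-0.5],[0.3,-0.1,6.5],255],
    [[0,0,-0.5],[0.3,-0.1,9.5],255],
    [[0,0,-0.5],[0.3,-0.1,11.4],255],
    [[0,0,-0.5],[0.3,-0.1,11.9],255],
    [[0,0,-0.5],[0.8,-0.1,11.9],255],
    [[0,0,-0.5],[1.3,-0.1,11.9],255],
  ],
)

```text
clock: 3.15
tcp_pos: [0.6264, -0.1601, 0.0625]
orientation: [0.001, 0.584, 0.812, 0.0]
wrist_force: [0.0, -0.5, 0.3]
finger_gap: 0.0003
grip_force: 0.0
```

```bash
python3 - <<'E'
from st import *
rel(-.003,-.124,.062)
E
```

```text
t 3.15 tcp [ 0.6264 -0.1601  0.0625] gauge x,y -0.0017 -0.145 yaw 108.56 tz [ 0.002 -0.001 -1.   ] F [ 0.01 -0.51  0.32] Fgy -0.48 gap 0.0003261035276960057 j [-0.37  0.54 -0.03  1.   -0.    0.87]
shift cm [ 2.1  -0.13  0.05] turn -0.06384986769671741
```

Call:
carry_out(
  steps=[
    [[0,0,0],[0.6,0,0],255],
    [[0,0,0],[1.2,0,0],255],
    [[0,0,0],[1.6,0,0],255],
    [[0,0,0],[2.0,0,0],255],
    [[0,0,0],[2.4,0,0],255],
    [[0,0,0],[2.8,0,0],255],
    [[0,0,0],[3.2,0,0],255],
    [[0,0,0],[3.6,0,0],255],
  ],
)

```text
clock: 4.15
tcp_pos: [0.6145, -0.1258, 0.0614]
orientation: [0.0, 0.584, 0.812, -0.0]
wrist_force: [-1.0, -1.6, 1.2]
finger_gap: 0.0001
grip_force: 0.7
```

```bash
cat > look.py <<'E'
from st import *
import sys
c=env.get_calibration('wrist'); p,d=env.read_camera('wrist'); cv2.imwrite('pics/%s.png'%sys.argv[1],p[:,:,::-1]); np.savez(sys.argv[1]+'.npz',p=p,o=c['origin'],q=c['orientation'])
E
python3 look.py w2
```

```text
t 4.15 tcp [ 0.6145 -0.1258  0.0614] gauge x,y -0.0021 -0.1087 yaw 108.57 tz [ 0. -0. -1.] F [-1.03 -1.58  1.23] Fgy -1.17 gap 0.0001015237805095736 j [-0.33  0.51 -0.09  0.97 -0.    0.92]
```

View pics/w2.png

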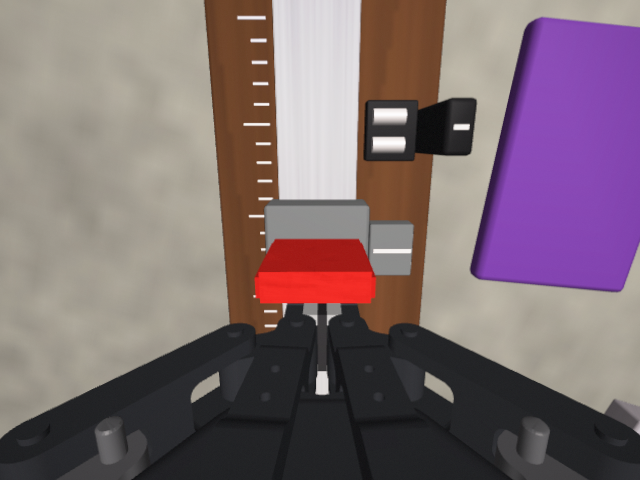

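The fingers are on the rear face of the fin. The mark line is at (393,251), and the black notch is at (390,131), between ridges at rows 117 and 145.

```bash
python3 - <<'E'
from st import *
c=env.get_calibration('wrist'); z=np.load('w2.npz'); c['origin']=z['o'];c['orientation']=z['q']
for nm,uv,h in [('mark',(393,251),.046),('blk r1',(390,116.5),.029),('blk r2',(389,145),.029),('blktabmark',(461,127),.062)]:
    w=onplane(c,[uv],h)[0]; q=w[:2]-G; print(nm,(q@gx).round(4),(q@gy).round(4))
E
```

```text
t 4.2 tcp [ 0.6143 -0.1252  0.0614] gauge x,y -0.0021 -0.1081 yaw 108.59 tz [ 0.  0. -1.] F [ 0.46 -0.95  0.26] Fgy -1.05 gap -0.00012321364960066764 j [-0.33  0.51 -0.09  0.97  0.    0.92]
mark 0.0316 -0.0902
blk r1 0.0301 -0.0282
blk r2 0.0303 -0.0414
blktabmark 0.0518 -0.0345
```

Call:
carry_out(
  steps=[
    [[0,0,0],[0.4,0,0],255],
    [[0,0,0],[0.8,0,0],255],
    [[0,0,0],[1.2,0,0],255],
    [[0,0,0],[1.6,0,0],255],
    [[0,0,0],[2.0,0,0],255],
    [[0,0,0],[2.4,0,0],255],
    [[0,0,0],[2.8,0,0],255],
    [[0,0,0],[3.2,0,0],255],
  ],
)

```text
clock: 5.2
tcp_pos: [0.6042, -0.0953, 0.0613]
orientation: [0.0, 0.584, 0.812, 0.0]
wrist_force: [1.6, -1.6, 1.6]
finger_gap: -0.0001
grip_force: 0.7
```

Call:
carry_out(
  steps=[
    [[0,0,0],[0.3,0,0],255],
    [[0,0,0],[0.6,0,0],255],
    [[0,0,0],[0.9,0,0],255],
    [[0,0,0],[1.1,0,0],255],
    [[0,0,0],[1.3,0,0],255],
    [[0,0,0],[1.5,0,0],255],
    [[0,0,0],[1.7,0,0],255],
    [[0,0,0],[1.9,0,0],255],
  ],
)

```text
clock: 6.2
tcp_pos: [0.5979, -0.0771, 0.0612]
orientation: [-0.0, 0.584, 0.812, 0.0]
wrist_force: [-0.5, 0.5, 1.2]
finger_gap: 0.0
grip_force: 0.0
```

Call:
carry_out(
  steps=[
    [[0,0,0],[0.2,0,0],255],
    [[0,0,0],[0.4,0,0],255],
    [[0,0,0],[0.6,0,0],255],
    [[0,0,0],[0.8,0,0],255],
    [[0,0,0],[1.0,0,0],255],
    [[0,0,0],[1.2,0,0],255],
    [[0,0,0],[1.4,0,0],255],
    [[0,0,0],[1.6,0,0],255],
  ],
)

```text
clock: 7.2
tcp_pos: [0.593, -0.0617, 0.0614]
orientation: [-0.0, 0.584, 0.812, 0.0]
wrist_force: [0.5, 0.1, 0.8]
finger_gap: 0.0
grip_force: 0.0
```

```bash
python3 look.py w3
```

```text
t 7.2 tcp [ 0.593  -0.0617  0.0614] gauge x,y -0.0021 -0.0411 yaw 108.6 tz [ 0.     0.001 -1.   ] F [0.49 0.13 0.84] Fgy -0.03 gap 7.818115930195606e-06 j [-0.24  0.45 -0.18  0.94  0.    1.01]
```

View pics/w3.png

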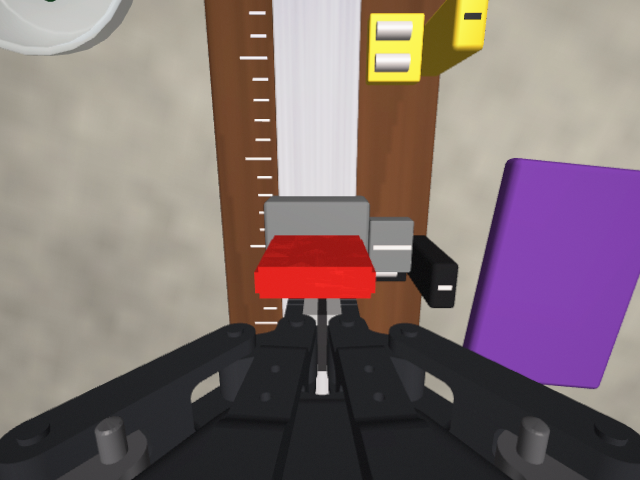

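The cursor has cleared black. The mark is at (393,247) and the yellow ridges are at rows 30 and 62, around column 393.

```bash
python3 - <<'E'
from st import *
c=env.get_calibration('wrist'); z=np.load('w3.npz'); c['origin']=z['o'];c['orientation']=z['q']
for nm,uv,h in [('mark',(393,247),.046),('y r1',(393,30.5),.029),('y r2',(392,62.5),.029),('ytabmark',(473,16),.062),('btabmark',(445,288),.062)]:
    w=onplane(c,[uv],h)[0]; q=w[:2]-G; print(nm,(q@gx).round(4),(q@gy).round(4))
E
```

```text
t 7.25 tcp [ 0.593  -0.0615  0.0614] gauge x,y -0.0021 -0.0409 yaw 108.62 tz [-0.     0.001 -1.   ] F [-0.39  1.14 -0.54] Fgy 1.2 gap -0.00014210289733730411 j [-0.24  0.45 -0.18  0.94  0.    1.01]
mark 0.0314 -0.0206
y r1 0.0294 0.0759
y r2 0.0297 0.0629
ytabmark 0.0519 0.0711
btabmark 0.052 -0.0347
```

Call:
carry_out(
  steps=[
    [[0,0,0],[0.4,0,0],255],
    [[0,0,0],[0.8,0,0],255],
    [[0,0,0],[1.3,0,0],255],
    [[0,0,0],[1.8,0,0],255],
    [[0,0,0],[2.3,0,0],255],
    [[0,0,0],[2.8,0,0],255],
    [[0,0,0],[3.3,0,0],255],
    [[0,0,0],[3.8,0,0],255],
  ],
)

```text
clock: 8.25
tcp_pos: [0.5811, -0.026, 0.0614]
orientation: [0.0, 0.584, 0.812, 0.0]
wrist_force: [1.3, -0.6, 1.0]
finger_gap: 0.0005
grip_force: 0.8
```

Call:
carry_out(
  steps=[
    [[0,0,0],[0.5,0,0],255],
    [[0,0,0],[1.0,0,0],255],
    [[0,0,0],[1.5,0,0],255],
    [[0,0,0],[2.0,0,0],255],
    [[0,0,0],[2.4,0,0],255],
    [[0,0,0],[2.8,0,0],255],
    [[0,0,0],[3.1,0,0],255],
    [[0,0,0],[3.4,0,0],255],
  ],
)

```text
clock: 9.25
tcp_pos: [0.57, 0.006, 0.0612]
orientation: [-0.0, 0.584, 0.812, -0.0]
wrist_force: [1.0, -2.3, 0.1]
finger_gap: 0.0003
grip_force: 0.7
```

```bash
python3 look.py w4
```

```text
t 9.25 tcp [0.57   0.006  0.0612] gauge x,y -0.0024 0.0304 yaw 108.57 tz [-0. -0. -1.] F [ 1.02 -2.26  0.13] Fgy -2.47 gap 0.0003409798866861777 j [-0.13  0.41 -0.25  0.91 -0.    1.12]
```

View pics/w4.png

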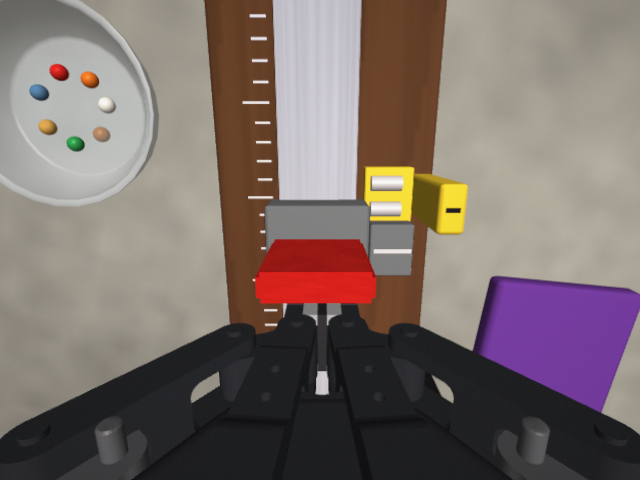

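The mark is at (393,251). The yellow ridges are at rows 183 and 209, and the tab mark is at (453,211).

```bash
python3 - <<'E'
from st import *
c=env.get_calibration('wrist'); z=np.load('w4.npz'); c['origin']=z['o'];c['orientation']=z['q']
for nm,uv,h in [('mark',(393,251.3),.046),('y r1',(387,183),.029),('y r2',(386,209),.029),('ytabmark',(453,210.5),.062)]:
    w=onplane(c,[uv],h)[0]; q=w[:2]-G; print(nm,(q@gx).round(4),(q@gy).round(4))
E
```

```text
t 9.3 tcp [0.5699 0.0064 0.0612] gauge x,y -0.0025 0.0308 yaw 108.59 tz [-0.  0. -1.] F [ 0.38 -0.46  0.58] Fgy -0.56 gap -0.00022192641075221832 j [-0.13  0.41 -0.25  0.91  0.    1.12]
mark 0.0312 0.0488
y r1 0.0299 0.0793
y r2 0.0301 0.0661
ytabmark 0.0516 0.0716
```

Call:
carry_out(
  steps=[
    [[0,0,0],[0.3,0,0],255],
    [[0,0,0],[0.6,0,0],255],
    [[0,0,0],[0.8,0,0],255],
    [[0,0,0],[1.0,0,0],255],
    [[0,0,0],[1.2,0,0],255],
    [[0,0,0],[1.35,0,0],255],
    [[0,0,0],[1.5,0,0],255],
    [[0,0,0],[1.6,0,0],255],
  ],
)

```text
clock: 10.3
tcp_pos: [0.5649, 0.021, 0.0612]
orientation: [-0.0, 0.584, 0.812, -0.0]
wrist_force: [-0.3, -1.6, -0.4]
finger_gap: 0.0003
grip_force: 1.0
```

```bash
cat > mk.py <<'E'
# find mark row in wrist image: bright line within the grey nose, columns 378-408
from st import *
c=env.get_calibration('wrist'); p,d=env.read_camera('wrist')
g=p.min(2)[225:275,378:408].mean(1); r=225+g.argmax(); k=np.arange(max(r-3,225),min(r+4,275)); wt=np.clip(p.min(2)[k][:,378:408].mean(1)-140,0,None)
v=(k*wt).sum()/wt.sum()
w=onplane(c,[(393,v)],.046)[0]; print('mark row',v,'gy',((w[:2]-G)@gy).round(4))
hsv=cv2.cvtColor(p,cv2.COLOR_RGB2HSV); m=cv2.inRange(hsv,(20,130,60),(35,255,255)); print('yellow rows',np.where(m.any(1))[0][[0,-1]])
np.savez('last.npz',p=p,o=c['origin'],q=c['orientation'])
cv2.imwrite('pics/last.png',cv2.resize(p[150:330,250:490,::-1],None,fx=3,fy=3))
E
python3 mk.py
```

```text
t 10.3 tcp [0.5649 0.021  0.0612] gauge x,y -0.0026 0.0462 yaw 108.56 tz [-0. -0. -1.] F [-0.26 -1.59 -0.43] Fgy -1.42 gap 0.00030188473816359696 j [-0.1   0.4  -0.26  0.91 -0.    1.14]
mark row 250.85143337379773 gy 0.0648
yellow rows [153 268]
```

View pics/last.png

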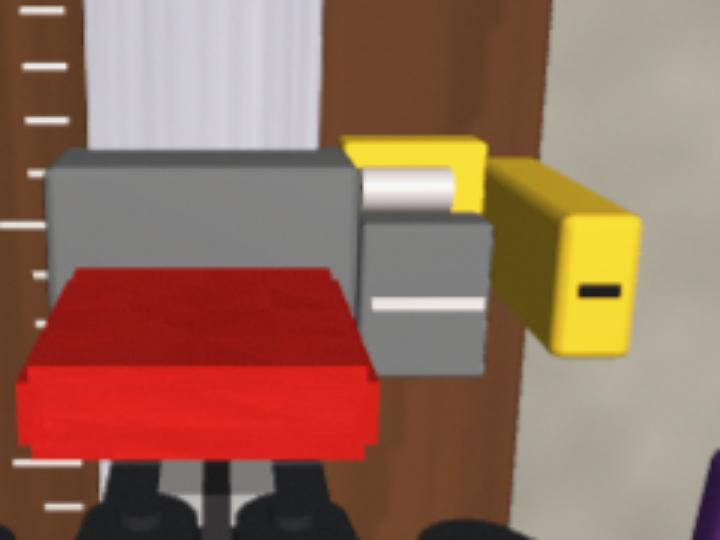

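The mark is at row 251, still against the fingers. The tab mark is at about (450,247). The cursor hasn't snapped yet.

Call:
carry_out(
  steps=[
    [[0,0,0],[0.05,0,0],255],
    [[0,0,0],[0.1,0,0],255],
    [[0,0,0],[0.15,0,0],255],
    [[0,0,0],[0.2,0,0],255],
    [[0,0,0],[0.25,0,0],255],
    [[0,0,0],[0.25,0,0],255],
    [[0,0,0],[0.25,0,0],255],
    [[0,0,0],[0.25,0,0],255],
  ],
)

```text
clock: 11.35
tcp_pos: [0.5643, 0.0234, 0.0613]
orientation: [0.0, 0.584, 0.812, -0.0]
wrist_force: [0.5, 0.4, -0.5]
finger_gap: 0.0001
grip_force: 0.0
```

```bash
python3 mk.py; python3 - <<'E'
from h import *
from st import G,gy
z=np.load('last.npz');p=z['p'];c=env.get_calibration('wrist');c['origin']=z['o'];c['orientation']=z['q']
m=(p[215:275,436:464].max(2)<80)&True
hsv=cv2.cvtColor(p,cv2.COLOR_RGB2HSV)[215:275,436:464]
k,l,st,ce=cv2.connectedComponentsWithStats(m.astype(np.uint8))
for i in range(1,k):
    uv=ce[i]+[436,215]; w=onplane(c,[uv],.062)[0]; print(uv,st[i],((w[:2]-G)@gy).round(4))
E
```

```text
t 11.35 tcp [0.5643 0.0234 0.0613] gauge x,y -0.0024 0.0487 yaw 108.57 tz [ 0. -0. -1.] F [ 0.51  0.37 -0.53] Fgy 0.19 gap 0.00011302427004486613 j [-0.1   0.4  -0.26  0.91 -0.    1.15]
mark row 241.65674765674763 gy 0.0718
yellow rows [157 274]
t 11.4 tcp [0.5643 0.0234 0.0613] gauge x,y -0.0024 0.0486 yaw 108.57 tz [ 0. -0. -1.] F [ 0.74 -0.89 -0.68] Fgy -1.08 gap 1.942528506813677e-05 j [-0.1   0.4  -0.26  0.91 -0.    1.15]
[448.11764706 252.52941176] [ 6 36 13  4 51] 0.0715
```

The cursor snapped ahead of the fingers: the mark is at 0.0718 and the yellow tab mark at 0.0715. Now I back off and lift.

Call:
carry_out(
  steps=[
    [[0,0,0],[-0.5,0,0],255],
    [[0,0,0],[-1.5,0,0],255],
    [[0,0,0],[-2.5,0,0],255],
    [[0,0,0],[-3,0,-2],255],
    [[0,0,0],[-3,0,-5],255],
    [[0,0,0],[-3,0,-8],255],
    [[0,0,0],[-3,0,-10],255],
    [[0,0,0],[-3,0,-10],255],
  ],
)

```text
clock: 12.4
tcp_pos: [0.5753, -0.0059, 0.163]
orientation: [0.002, 0.584, 0.812, 0.001]
wrist_force: [-0.5, 0.7, -0.9]
finger_gap: 0.0002
grip_force: 0.0
```

```bash
python3 look.py w6
```

```text
t 12.4 tcp [ 0.5753 -0.0059  0.163 ] gauge x,y -0.0012 0.0174 yaw 108.54 tz [ 0.004 -0.001 -1.   ] F [-0.49  0.7  -0.9 ] Fgy 0.82 gap 0.00018447753279889008 j [-0.15  0.34 -0.09  1.14 -0.    1.1 ]
```

View pics/w6.png

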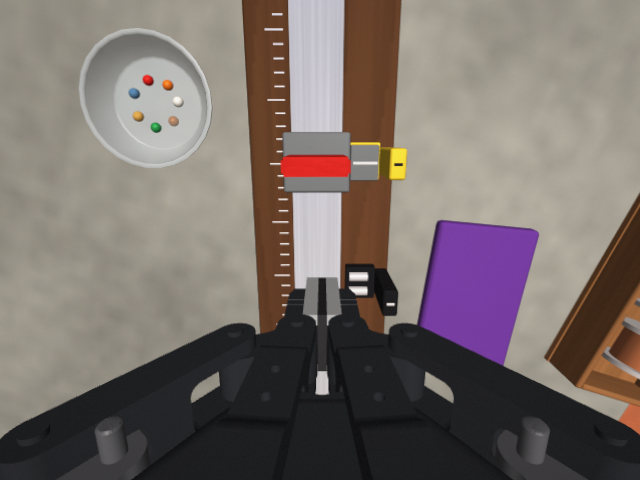

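The white mark at (365,163) lines up with the yellow tab mark at (398,164). The cursor is seated and the hand is clear.

```bash
python3 -c "
from h import *
print(env.hand_in())"
```

```text
the job is handed in; nothing more can be done
None
```

The cursor is clicked into the yellow clip, with its index line about 0.3 mm from the clip's tab mark by the wrist camera; the hand is clear and the job is handed in, with no verdict returned.

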